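Park the rolling pin in the groove of the pastry board

TASK

The pastry board has to be clear for the dough. Without gripping or lifting the rolling pin, roll it across the board by pushing on its top with the fingertips, until it drops into the parking groove at the left end of the board and lies still in it along its whole length. Leave the jar, salt shaker, glass and mug where they stand.

Things in the scene. Friction and masses are not known exactly. Their poses are not given: they have to be found in the camera images.
- pin: wooden rolling pin: straight barrel 46 mm in diameter, 190 mm long, and a handle 55 mm long and up to 27 mm thick at each end; about 0.26 kg; coasting on the board it slows by about 0.6 m/s2. The barrel lies on the board, the handles touch nothing. Origin: middle of its axis. Its x axis runs along the pin, away from the robot; y and z turn as it rolls (z is up at the start).
- pin_end_far (a point): the end of the pin's barrel farther from the robot, on the pin's axis, 95 mm from the middle
- pin_end_near (a point): the end of the pin's barrel nearer to the robot, on the pin's axis, 95 mm from the middle
- board: pale wooden pastry board, 270 mm (its x axis, away from the robot) by 460 mm (its y axis, to the left) and 24 mm high with its rubber feet; it does not move. Origin: the centre of its underside, at worktop height. Its upper face is flat but for the groove across its left end. Under a light press from above (5 to 10 N) the pin rolls on it without slipping.
- groove (a point): middle of the parking groove, level with the board's upper face, 165 mm from the board's centre along its +y. The groove runs right across the board along its x axis: 34 mm wide at the top, sides sloping at 35 degrees, flat bottom, 9 mm deep. A pin in it rests on both sides, its axis 16 mm above the board's upper face (7 mm lower than on the flat).
- jar: honey jar, 65 mm in diameter and 95 mm high, standing on the worktop beyond the groove end of the board; origin: centre of its underside
- salt: salt shaker, 44 mm in diameter and 90 mm high, standing on the worktop beyond the groove end of the board; origin: centre of its underside
- glass: small drinking glass, 50 mm in diameter and 58 mm high, standing on the worktop beyond the groove end of the board; origin: centre of its underside
- mug: striped mug, 90 mm high and 86 mm in diameter with a handle, standing on the worktop beyond the right end of the board; origin: centre of its underside
Mind the look-alikes: they are no part of the job. There is more than one size of the jar; the one meant has the size given above. What is shaped like the salt but turquoise is not meant.

How it is judged:
By the outcome, as a careful person would: the job done as asked, in the order asked, and still so for the second after the job is handed in, with the robot touching nothing.
It also fails if it takes over 64 s, if anything falls off the work surface, if the arm or the gripper's body presses on something with over 40 N, if the wrist force passes 120 N, or if a joint passes its speed limit or range.

ROBOT

A 6-joint arm with a two-finger parallel gripper is mounted at the origin on a cart in front of the work surface, level with it; the furniture and walls round the work are solid. World frame = base frame: x ahead of the robot, y to its left, z up, the work surface at z = 0. Lengths are in m, angles in rad, forces in N, time in s.
With the tool pointing down it reaches from about 0.4 to 0.825 m from the base axis. Payload 7 kg.
Tool frame: the origin (TCP) lies on the centre line of the jaws, within the pads' length; the fingertips stand 19 mm ahead of it and the grasp point (between the pads) is the TCP; z points along the fingers, y is the line along which they close (so a half turn about z gives the same grasp; the last joint's range is limited). The gripper opens to 85 mm and grips with 20 to 120 N. Pads are 22 mm wide; open, the fingers measure 114 mm over their backs; the gripper's body (76 mm by 85 mm) begins 54 mm behind the grasp point. The pads swing forward as they close: fully open they stand 13 mm farther back than shut.
Start: joints at [-0.933, 0.359, 0.012, 0, -1.224, -0.288], TCP at [0.231, -0.634, 0.25] pointing down, gripper open.
Joint ranges: [-3.07, 3.07], [-1.43, 2.12], [-1.02, 1.25], [-3.03, 1.67], [-3.05, -0], [-3.03, 3.03]. Speed limits (rad/s): [2.39, 2.39, 3.01, 3.14, 3.14, 3.14].

INTERFACE

Orientations are given as a unit quaternion [x, y, z, w].
In Python, from workcell import ctrl, gripper_to, planner, vision, get_t, get_joints, get_qd, get_effort, get_position, get_ee_rot, get_wrist_force, get_torque, get_opening, get_grip_force gives the robot as it stands. Calls block until the motion is done:
- ctrl.move_to(position, orientation): joint-space move of the TCP to a pose.
- ctrl.move_straight(position, velocity=0.15, orientation=None): straight line of the TCP; orientation=None keeps the orientation; velocity is the mean speed in m/s.
- ctrl.set_joints(angles): joint-space move.
- gripper_to(opening, grip_force=None): opening from 0.0 (shut) to 1.0 (fully open); grip_force is the grip in N (None keeps the last); returns when the fingers have stopped.
- ctrl.sleep(seconds).
- planner.solve_ik(position, orientation): joint angles nearest the present ones, or None.
- vision.capture(name): name is "scene" or "top" or "wrist"; returns (picture, depth): 480x640x3 uint8, red, green, blue; 480x640 float32, m along the optical axis (not along the pixel's ray), 0 where there is no reading.
- vision.get_calibration(name): a dict with "K" (3x3 intrinsics, pixels), "rvec" (rotation vector, rad) and "tvec" (3), from world to camera coordinates, as OpenCV has them; the wrist camera has in their place "T_tool_cam" (4x4, takes a point from camera to tool coordinates, whose origin is the TCP and whose axes are the flange's). Camera axes: x right, y down, z forward; pixel columns grow to the right and rows downward; lengths in m; the calibration is good to about 2 mm. A picture is of the moment at which its call begins: read the wrist's pose just before it. get_calibration takes no time and is no camera call.
A pose or a line that the arm cannot do raises ctrl.Unreachable and nothing moves.
- ctrl.finish_job(): hands the job in; it is judged then, once.
Readings, each from a call of its own:
- get_t(): time.
- get_joints(): joint angles.
- get_qd(): joint speeds.
- get_effort(): joint torques, N m.
- get_position(): TCP position.
- get_ee_rot(): TCP orientation.
- get_wrist_force(): force on the tool from outside, world axes, zero at the start.
- get_torque(): the same for the moment, N m.
- get_opening(): opening from 0.0 (shut) to 1.0 (fully open).
- get_grip_force(): force on a finger pad.
Only numpy, scipy, OpenCV 4.12 (cv2) and the standard library are available. Lean on these libraries where they do the work, as an engineer would, in place of code of your own. Each camera call takes 0.05 s, during which the arm holds its last target. There are 200 camera calls.

## Working session

There is one attempt and no reset: what is moved stays moved. The work goes in short steps, each a Python script; the robot and the scene stay as the last script left them, time stands still between calls to the robot, and variables do not carry over. Pictures are saved under pics/ and viewed, at most 10 in all, crops included, and the job is handed in when it is done.

```bash
ls; mkdir -p pics; python3 - <<'E'
from workcell import *
import cv2,numpy as np
for n in("scene","top"):
    p,d=vision.capture(n); np.savez(n+".npz",p=p,d=d)
    cv2.imwrite(f"pics/{n}0.png",p[:,:,::-1]); print(n,vision.get_calibration(n))
print(vision.get_calibration("wrist"),get_t(),get_ee_rot())
E
```

```text
pics
scene {'K': array([[456.57051983,   0.        , 316.93302084],
       [  0.        , 456.57051983, 236.97707248],
       [  0.        ,   0.        ,   1.        ]]), 'rvec': array([ 1.15833037, -2.36140857,  0.93914619]), 'tvec': array([0.36802997, 0.3124432 , 0.87578763])}
top {'K': array([[550.81010754,   0.        , 325.11100118],
       [  0.        , 550.81010754, 236.38395579],
       [  0.        ,   0.        ,   1.        ]]), 'rvec': array([ 2.146031  , -2.15098938,  0.13715776]), 'tvec': array([0.05373906, 0.52333414, 1.29055782])}
{'K': array([[411.71120689,   0.        , 318.82695512],
       [  0.        , 411.71120689, 247.66907405],
       [  0.        ,   0.        ,   1.        ]]), 'T_tool_cam': array([[-1.34812733e-04, -9.55450644e-01, -2.95150892e-01,
         7.52641263e-02],
       [ 9.99999846e-01,  3.01563981e-05, -5.54379697e-04,
         7.06536406e-04],
       [ 5.38583126e-04, -2.95150921e-01,  9.55450492e-01,
        -1.23851610e-01],
       [ 0.00000000e+00,  0.00000000e+00,  0.00000000e+00,
         1.00000000e+00]])} 0.1 [-1.73954398e-01  9.84753412e-01  7.37532411e-04 -2.00729972e-04]
```

View pics/scene0.png

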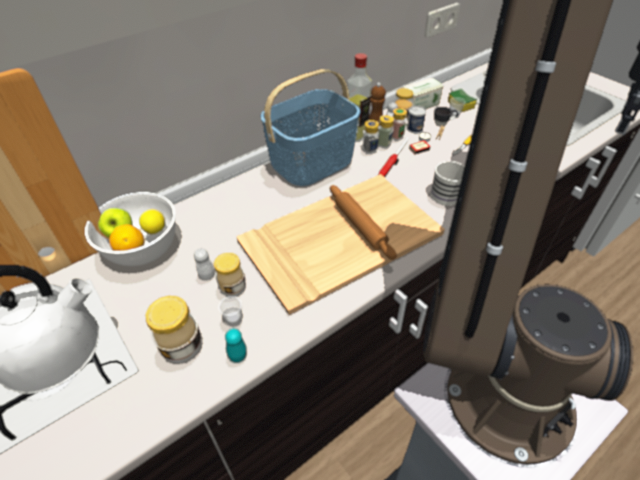

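View pics/top0.png

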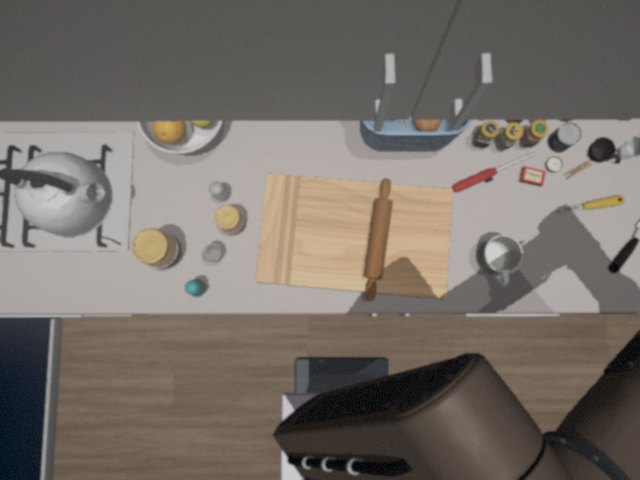

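The scene and top views show the board at top-camera pixels (266,174), (453,188), (447,297) and (257,283). The groove is near x≈285, and the pin runs from (385,183) to (371,295).

Look-alikes:
- **Jar:** the small one at (229,219) is meant. The large one at (153,247) is not.
- **Salt:** the grey shaker at (219,189) is meant. The turquoise one at (195,287) is not.
- **Glass:** (213,252).
- **Mug:** (500,253).
- **Pin:** the brown pin is the only one.

```bash
cat > h.py <<'E'
from workcell import *
import cv2,numpy as np
def ray(n,uv,z):
    c=vision.get_calibration(n);R=cv2.Rodrigues(c["rvec"])[0];C=-R.T@c["tvec"]
    d=np.c_[np.atleast_2d(uv),np.ones(len(np.atleast_2d(uv)))]@np.linalg.inv(c["K"]).T@R
    return C+d*((z-C[2])/d[:,2])[:,None]
def pinmask(p):
    h=cv2.cvtColor(p,cv2.COLOR_RGB2HSV).astype(int)
    m=((h[...,0]<14)&(h[...,1]>120)&(h[...,2]>30)&(h[...,2]<190)).astype(np.uint8)
    m[:165]=0;m[305:]=0;m[:,:240]=0;m[:,452:]=0
    n,l,s,c=cv2.connectedComponentsWithStats(m)
    return l==1+s[1:,4].argmax()
def pin(p=None,z=.047,n="top"):
    if p is None:p=vision.capture(n)[0]
    v,u=np.nonzero(pinmask(p))
    P=ray(n,np.c_[u,v],z)[:,:2]
    r=cv2.minAreaRect(P.astype(np.float32)*1000)
    m=P.mean(0);w,e=np.linalg.eigh(np.cov((P-m).T));a=e[:,1]*np.sign(e[0,1])
    s=(P-m)@a
    mid=m+a*(s.max()+s.min())/2
    return mid,np.degrees(np.arctan2(a[1],a[0])),np.ptp(s),r
E
python3 - <<'E'
from h import *
p=np.load("top.npz")["p"]
print(pin(p))
h=cv2.cvtColor(p,cv2.COLOR_RGB2HSV).astype(int)
m=((h[...,0]>8)&(h[...,0]<28)&(h[...,1]>70)&(h[...,2]>60)).astype(np.uint8)
m[:160]=0;m[310:]=0;m[:,:250]=0;m[:,465:]=0
m|=pinmask(p).astype(np.uint8)
m=cv2.morphologyEx(m,cv2.MORPH_OPEN,np.ones((13,13),np.uint8))
c=max(cv2.findContours(m,0,2)[0],key=cv2.contourArea)
W=ray("top",c[:,0].astype(float),.024)[:,:2]
r=cv2.minAreaRect((W*1000).astype(np.float32));print(r);print(cv2.boxPoints(r))
print(ray("top",[[266,174],[453,188],[447,297],[257,283],[290,176],[280,285]],.024).round(4))
o=p.copy();cv2.drawContours(o,[c],-1,(255,0,0),1);o[pinmask(p)]=[0,0,255]
cv2.imwrite("pics/m.png",cv2.resize(o[150:320,230:470],None,fx=3,fy=3)[:,:,::-1])
E
```

```text
(array([ 0.43750741, -0.06934525]), np.float64(-9.64814858696053), np.float64(0.017143286075472153), ((437.4752197265625, -69.68783569335938), (6.335473537445068, 17.114761352539062), 81.08635711669922))
((527.0491943359375, -18.877273559570312), (452.71234130859375, 267.80377197265625), 84.69007110595703)
[[ 372.7742  -231.87039]
 [ 639.4288  -256.65378]
 [ 681.3242   194.11584]
 [ 414.66962  218.89923]]
[[ 0.6808  0.1982  0.024 ]
 [ 0.6439 -0.2614  0.024 ]
 [ 0.3781 -0.2383  0.024 ]
 [ 0.4124  0.2165  0.024 ]
 [ 0.6755  0.1389  0.024 ]
 [ 0.4075  0.1611  0.024 ]]
```

View pics/m.png

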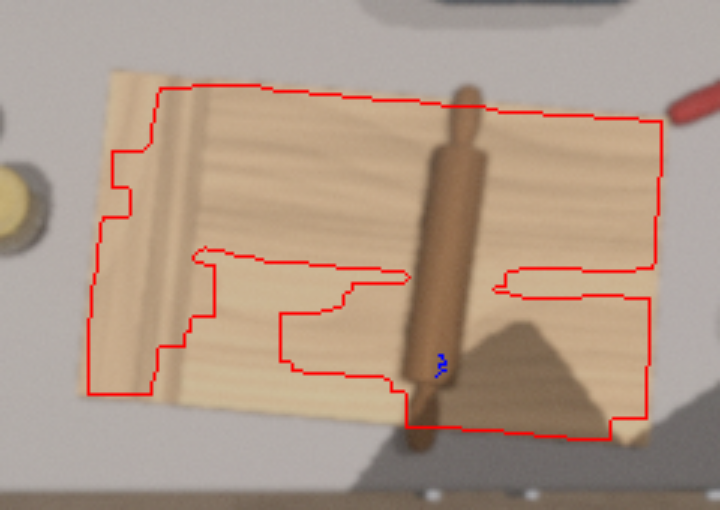

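The crop shows the board and the groove (crop x≈150–205) clearly, with the pin at crop (415–480, 90–450). The board rectangle fits, but the pin mask needs fixing.

```bash
python3 - <<'E'
from h import *
p=np.load("top.npz")["p"]
h=cv2.cvtColor(p,cv2.COLOR_RGB2HSV)
for u,v in [(385,190),(380,220),(374,220),(375,260),(371,290),(340,240),(400,285),(284,230)]: print(u,v,p[v,u],h[v,u])
E
```

```text
385 190 [152 116  87] [ 13 109 152]
380 220 [147 111  80] [ 14 116 147]
374 220 [119  88  66] [ 12 114 119]
375 260 [146 108  77] [ 13 121 146]
371 290 [88 64 45] [ 13 125  88]
340 240 [203 181 147] [ 18  70 203]
400 285 [132 109  85] [ 15  91 132]
284 230 [183 156 127] [ 16  78 183]
```

```bash
sed -i 's/    m=((h.*/    m=((h[...,0]<16)\&(h[...,1]>100)\&(h[...,2]<175)).astype(np.uint8);m=cv2.morphologyEx(m,2,np.ones((5,5),np.uint8))/' h.py
python3 - <<'E'
from h import *
p=np.load("top.npz")["p"]
print(pin(p)); v,u=np.nonzero(pinmask(p));print(u.min(),u.max(),v.min(),v.max(),len(u))
# IK check
from scipy.spatial.transform import Rotation as R
for yaw in (-5,):
    for x,y in((.51,-.08),(.54,.14)):
        for k in (0,90,-90,180):
            q=(R.from_euler('z',yaw+k,degrees=True)*R.from_quat([1,0,0,0])).as_quat()
            print(x,y,k,planner.solve_ik([x,y,.09],q))
E
```

```text
(array([ 0.51603346, -0.07284515]), np.float64(-8.954587433414385), np.float64(0.2860103004374316), ((516.09375, -72.45048522949219), (43.03508377075195, 285.94427490234375), 81.40209197998047))
364 390 181 298 1662
0.51 -0.08 0 [ 0.22506724  0.26681693 -0.5401623   0.         -0.76381711  1.25846263]
0.51 -0.08 90 [ 0.22506724  0.26681693 -0.5401623   0.         -0.76381711  2.82925895]
0.51 -0.08 -90 [ 0.22506724  0.26681693 -0.5401623   0.         -0.76381711 -0.3123337 ]
0.51 -0.08 180 [ 0.22506724  0.26681693 -0.5401623   0.         -0.76381711 -1.88313003]
0.54 0.14 0 [ 0.60465402  0.32599715 -0.44908278  0.         -0.7957164   0.87887584]
0.54 0.14 90 [ 0.60465402  0.32599715 -0.44908278  0.         -0.7957164   2.44967217]
0.54 0.14 -90 [ 0.60465402  0.32599715 -0.44908278  0.         -0.7957164  -0.69192048]
0.54 0.14 180 [ 0.60465402  0.32599715 -0.44908278  0.         -0.7957164  -2.26271681]
```

```bash
cat >> h.py <<'E'
from scipy.spatial.transform import Rotation as Ro
def quat(yaw): return (Ro.from_euler('z',yaw-90,degrees=True)*Ro.from_quat([1,0,0,0])).as_quat()
def nrm(yaw): a=np.radians(yaw);return np.array([-np.sin(a),np.cos(a)])
E
python3 - <<'E'
from h import *
m,yaw=np.array([.516,-.073]),-8.5
s=m-nrm(yaw)*.006
ctrl.move_to([*s,.12],quat(yaw));print(get_t(),get_position(),get_wrist_force())
ctrl.move_straight([*s,.093],.1);
z=.093;f0=get_wrist_force()[2]
while z>.07:
    z-=.001;ctrl.move_straight([*s,z],.03);f=get_wrist_force()[2]-f0
    print(round(z,4),round(f,2),get_t())
    if f>3:break
p,_=vision.capture("wrist");cv2.imwrite("pics/w1.png",p[:,:,::-1])
p,_=vision.capture("top");cv2.imwrite("pics/t1.png",p[:,:,::-1])
print(get_t(),get_position(),get_torque())
E
```

```text
2.375 [ 0.51525703 -0.07950916  0.12013965] [-0.03656515  0.5555599  -0.26866899]
0.092 -0.16 3.0417
0.091 0.73 3.2917
0.09 0.41 3.5417
0.089 -0.13 3.7917
0.088 0.29 4.0417
0.087 0.27 4.2917
0.086 0.09 4.5417
0.085 0.02 4.7917
0.084 0.66 5.0417
0.083 0.27 5.2917
0.082 -0.97 5.5417
0.081 -0.02 5.7917
0.08 -0.42 6.0417
0.079 0.01 6.2917
0.078 -0.99 6.5417
0.077 -0.36 6.7917
0.076 -0.37 7.0417
0.075 7.8 7.2917
7.3917 [ 0.5151762  -0.07904801  0.0756692 ] [0.082864   0.93580813 0.01830239]
```

View pics/w1.png

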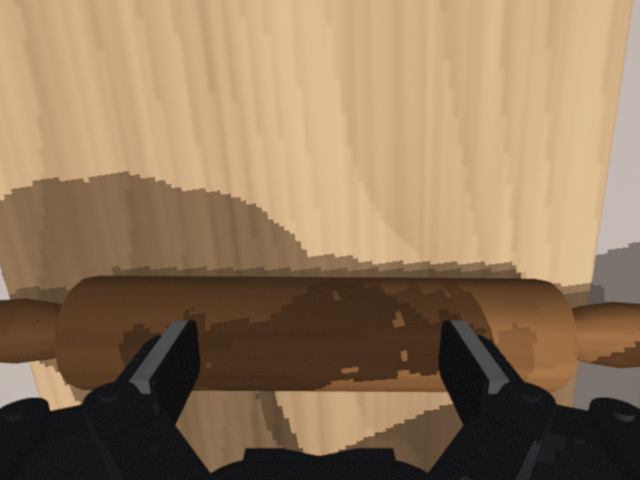

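View pics/t1.png

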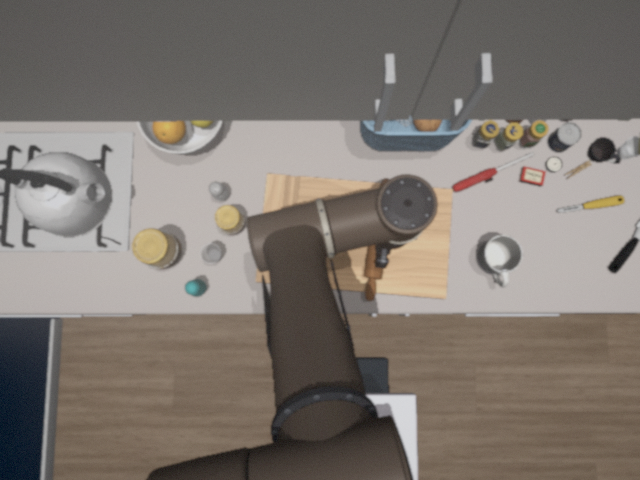

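The wrist view shows both tips resting on the barrel at about (165,350) and (475,350). The top view is partly hidden by the arm, so I'll track the pin with wrist depth and a cylinder fit.

```bash
cat >> h.py <<'E'
from scipy.optimize import least_squares
def cloud():
    T=np.eye(4);T[:3,3]=get_position();T[:3,:3]=Ro.from_quat(get_ee_rot()).as_matrix()
    p,d=vision.capture("wrist");c=vision.get_calibration("wrist");K=c["K"]
    v,u=np.mgrid[:480:3,:640:3];dd=d[v,u];k=dd>0
    X=np.c_[((u-K[0,2])/K[0,0]*dd)[k],((v-K[1,2])/K[1,1]*dd)[k],dd[k],np.ones(k.sum())]
    return p,d,(X@(T@c["T_tool_cam"]).T)[:,:3]
def pinfit(m,yaw,hz=None):
    """robust fit of barrel axis: returns middle point (nearest to m), yaw deg, axis height, n"""
    p,d,X=cloud()
    for w in(.035,.028):
        q=X[:,:2]-m;a=np.radians(yaw);ax=np.array([np.cos(a),np.sin(a)]);n=nrm(yaw)
        s,t=q@ax,q@n
        k=(abs(s)<.09)&(abs(t)<w)&(X[:,2]>.045)&(X[:,2]<.073)
        f=lambda b:np.hypot((t[k]-b[0]-b[1]*s[k])*np.cos(b[1]),X[k,2]-b[2])-.023
        b=least_squares(f,[0,0,.045],loss="soft_l1",f_scale=.001).x
        m=m+n*b[0];yaw+=np.degrees(np.arctan(b[1]))
    return m,yaw,b[2],k.sum(),np.median(abs(f(b)))
def stroke(m,yaw,D,zc=.075,dyaw=0,v=.15,off=.008,down=True):
    """pin at m,yaw: press, roll D, lift"""
    n=nrm(yaw);s=m-n*off;e=s+n*2*D
    ctrl.move_straight([*s,zc+.006],.15,quat(yaw))
    ctrl.move_straight([*s,zc],.05);f=get_wrist_force()[2]
    ctrl.move_straight([*e,zc],v,quat(yaw+dyaw));g=get_wrist_force()
    ctrl.move_straight([*e,zc+.006],.15)
    return f,g
E
python3 - <<'E'
from h import *
m,yaw=np.array([.516,-.073]),-8.5
print(pinfit(m,yaw))
n=nrm(yaw);e=m-n*.006+n*.024
ctrl.move_straight([*e,.075],.1);print(get_wrist_force(),get_t())
ctrl.move_straight([*e,.081],.15);print(get_wrist_force(),get_t())
print(pinfit(m+n*.012,yaw)); ctrl.sleep(.3);print(pinfit(m+n*.012,yaw))
E
```

```text
(array([ 0.51640341, -0.07030077]), np.float64(-8.895876598148897), np.float64(0.04692965797262216), np.int64(5157), np.float64(0.0003463101224289618))
[-2.89704208 -0.11539422  7.9282111 ] 7.8333
[-0.2741887   0.51542832 -0.91387548] 8.0833
(array([ 0.51821023, -0.05821101]), np.float64(-8.87868503016191), np.float64(0.046945382584940604), np.int64(5506), np.float64(0.00034981789635360645))
(array([ 0.51820964, -0.05821494]), np.float64(-8.908781878696162), np.float64(0.046950769655273034), np.int64(5541), np.float64(0.0003384717402684402))
```

```bash
python3 - <<'E'
from h import *
m,yaw=np.array([.5182,-.0582]),-8.9
for i in range(6):
    dy=np.clip(2*(-5-yaw),-1.6,1.6)
    f,g=stroke(m,yaw,.017,dyaw=dy,v=.15)
    m,yaw,h,c,r=pinfit(m+nrm(yaw)*.017,yaw+dy/2)
    print(m.round(4),round(yaw,2),round(h,4),round(f,1),g.round(1),get_t())
    if abs(h-.047)>.002 or r>.001 or f>20:break
p,d,X=cloud();cv2.imwrite("pics/w2.png",p[:,:,::-1]);np.save("X.npy",X)
E
```

```text
[ 0.5208 -0.0418] -8.88 0.047 9.4 [0.7 0.4 6.9] 9.675
[ 0.5234 -0.0253] -8.91 0.0469 10.7 [-0.  -0.3  7.4] 10.8833
[ 0.5259 -0.0088] -8.89 0.0469 11.5 [-1.8  1.5  6.8] 12.0917
[0.5285 0.0076] -8.89 0.0469 9.9 [-0.6  0.5  8.4] 13.3
[0.5311 0.024 ] -8.88 0.0469 10.2 [-0.4  0.6  6.8] 14.5083
[0.5337 0.0405] -8.88 0.0469 10.0 [-0.4  0.8  7.4] 15.7167
```

```bash
python3 - <<'E'
from h import *
X=np.load("X.npy");k=(X[:,2]<.0205)&(X[:,2]>.008)&(X[:,1]>.08)&(X[:,1]<.2)&(X[:,0]>.42)&(X[:,0]<.66)
P=X[k];print(len(P))
b=np.polyfit(P[:,0],P[:,1],1);r=P[:,1]-np.polyval(b,P[:,0])
k=abs(r)<.02;b=np.polyfit(P[k,0],P[k,1],1);print(np.degrees(np.arctan(b[0])),np.polyval(b,.545),np.percentile(r,[2,50,98]),P[:,2].min())
f=X[(abs(X[:,2]-.024)<.003)];print(np.median(f[:,2]))
print(Ro.from_quat(get_ee_rot()).as_euler('xyz',degrees=True),get_torque())
E
```

```text
668
-5.474386523786077 0.1479788225822272 [-0.01123727  0.00014806  0.01031137] 0.01371519770234872
0.024226311581946047
[ 1.79979361e+02 -4.60455739e-03 -9.72965765e+01] [ 0.05666638 -0.02726105  0.01852656]
```

View pics/w2.png

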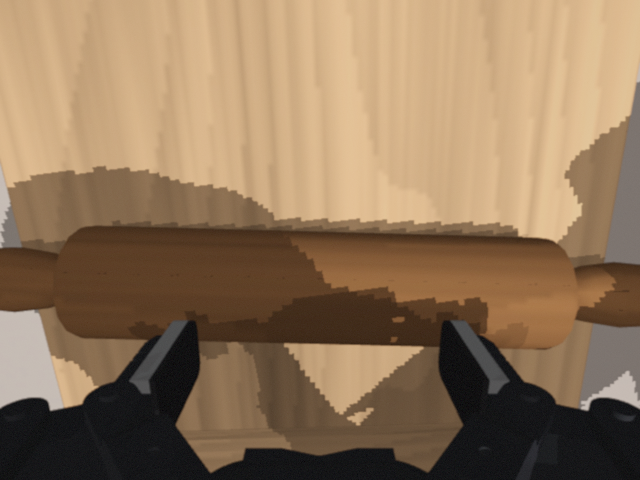

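The groove lies at yaw −5.5° through (0.545, 0.148). The pin is still skewed by about 3.4° because twisting the tool just slips. The sloping sides should align it, so I'll keep rolling and seat it from above afterwards.

```bash
cat >> h.py <<'E'
def remain(m): return float((np.array([.545,.148])-m)@nrm(-5.5))
E
python3 - <<'E'
from h import *
m,yaw=np.array([.5337,.0405]),-8.88
while remain(m)>.032:
    D=min(.017,remain(m)-.029)
    f,g=stroke(m,yaw,D)
    m,yaw,h,c,r=pinfit(m+nrm(yaw)*D,yaw)
    print(m.round(4),round(yaw,2),round(h,4),round(f,1),g.round(1),get_t(),round(remain(m),4))
    if abs(h-.047)>.002 or r>.001 or f>20:break
p,d,X=cloud()
k=(X[:,2]<.0205)&(X[:,2]>.008)&(X[:,1]>.1)&(X[:,1]<.2)&(X[:,0]>.44)&(X[:,0]<.66)
P=X[k];b=np.polyfit(P[:,0],P[:,1],1);print(k.sum(),np.degrees(np.arctan(b[0])),np.polyval(b,.545),P[:,2].min())
E
```

```text
[0.5363 0.0575] -8.89 0.0469 9.5 [ 1.4 -0.1  6.5] 16.975 0.091
[0.539  0.0743] -8.89 0.0469 9.8 [ 1.2 -0.5  6.8] 18.175 0.0739
[0.5416 0.0913] -8.89 0.0469 9.6 [0.2 1.2 6. ] 19.3833 0.0568
[0.5443 0.1082] -8.89 0.0469 9.1 [ 1.3 -0.2  6.7] 20.5833 0.0397
[0.546  0.1192] -8.88 0.0469 9.2 [ 0.2 -0.3  9. ] 21.7083 0.0286
19 -7.471632927177023 0.16304498632350967 0.018205469191860557
```

```bash
python3 - <<'E'
from h import *
m,yaw=np.array([.546,.1192]),-8.88
f,g=stroke(m,yaw,.019,v=.15,off=.009)
print(f,g,get_t())
ctrl.sleep(.3)
m=m+nrm(yaw)*.022
r=pinfit(m,-7);print(r,remain(r[0]))
p,d,X=cloud();cv2.imwrite("pics/w3.png",p[:,:,::-1])
E
```

```text
8.420337210354957 [-0.18688884 -0.45159357  0.04308307] 22.925
(array([0.55017282, 0.14726277]), np.float64(-5.23725652884239), np.float64(0.04004864715304754), np.int64(4795), np.float64(0.000350771979982345)) 0.00023804293824229077
```

View pics/w3.png

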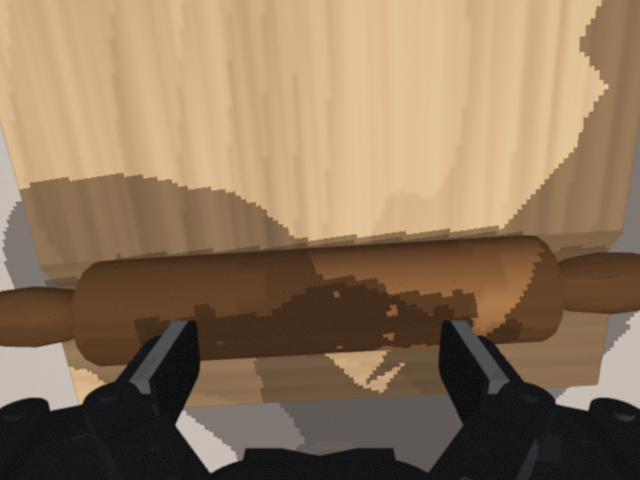

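The wrist view shows the barrel (75–560, 235–365) lying in the groove. The fit puts its axis at z = 40.0 mm, 0.2 mm from the groove line and aligned with it. I'll retract, check that it is still, and hand in.

```bash
python3 - <<'E'
from h import *
x,y,z=get_position()
ctrl.move_straight([x,y,.2],.2);ctrl.sleep(.5)
m=np.array([.5502,.1473])
a=pinfit(m,-5.2);p,d,X=cloud()
t=(X[:,:2]-m)@nrm(-5.2);s=(X[:,:2]-m)@np.array([np.cos(np.radians(5.2)),-np.sin(np.radians(5.2))])
for l,h in((-.09,-.05),(.05,.09)): 
    k=(s>l)&(s<h)&(abs(t)<.006);print(np.percentile(X[k,2],[5,50,95]))
b=pinfit(m,-5.2);print(a,b,get_t(),get_wrist_force())
if abs(a[2]-.04)<.002 and np.abs(a[0]-b[0]).max()<.001: ctrl.finish_job();print("done")
E
```

```text
[0.06252474 0.2460813  0.25511109]
[0.062267   0.24643159 0.25032926]
(array([0.55017626, 0.14703919]), np.float64(-5.23718150300317), np.float64(0.04004475651391749), np.int64(1864), np.float64(0.0003729770513355799)) (array([0.55018716, 0.14715896]), np.float64(-5.2473881232556), np.float64(0.04007061927599015), np.int64(1869), np.float64(0.0003608397900077519)) 24.7167 [ 0.66402788  0.0431836  -0.05486094]
the job is handed in; nothing more can be done
done
```

The job is handed in at about 25 s: the pin was rolled by pushing on its top only, and it lies still and level in the groove, aligned to about 0.3°. The arm is clear, and I never moved it near the jar, salt, glass or mug, though I took no final picture of them.

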